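Count along the tea rack and push the red tin into the third bay

TASK

Put the red tea tin away by touch: run one fingertip (or the closed fingers together) along the top of the wooden rail at the back of the tea rack, starting over the first bay at the robot's left-hand end and sliding across the dividers while counting the bays (full or empty), and stop on the third without touching the rail beyond it. Then push the red tin over the counter into that third bay until it is fully home against the rail, standing upright. Do not lift or tip the tin, and leave the other tins and the mug where they are.

Things in the scene. Friction and masses are not known exactly. Their poses are not given: they have to be found in the camera images.
- rack: low wooden tea-tin rack fixed to the counter: five equal bays in a row, open at front, top and bottom (tins slide on the counter, no sill). Origin on the counter, mid third bay; x to the back, y to the robot's left, z up. Bay centres y = 128, 64, 0, -64, -128 mm (1st to 5th), 58 mm clear between 6 mm dividers, which run from x = -35 (open front, facing the robot) to +37 mm, 60 mm tall
- rail1: part of the light wooden back rail over the first bay, at the robot's left end: 58 mm long (y), 16 mm wide (x), 22 mm deep, flat level top 60 mm above the counter; origin at the centre of its top face; axes as the rack's. The rail spans rack x = 21 to 37 mm
- home (a point): point on the counter where the centre of a tin stands when fully home in the third bay, touching the rail (rack x = -4 mm, y = 0)
- rail2: the part of the rail over the second bay; same size, origin and axes as rail1
- rail3: the part of the rail over the third (middle) bay; same size, origin and axes as rail1
- rail4: the part of the rail over the fourth bay; same size, origin and axes as rail1
- rail5: the part of the rail over the fifth (robot's right end) bay; same size, origin and axes as rail1
- divider1: dark wooden divider between bays 1 and 2, 6 mm thick; its end shows as a dark stripe in the top of the rail, flush with the rail, so that a fingertip slides over it without a step; origin at the centre of that stripe (60 mm above the counter)
- divider2: dark wooden divider between bays 2 and 3, 6 mm thick; its end shows as a dark stripe in the top of the rail, flush with the rail, so that a fingertip slides over it without a step; origin at the centre of that stripe (60 mm above the counter)
- red_tin: the red tea tin, upright cylinder 50 mm in diameter, 52 mm tall, 60 to 130 g, brass-coloured lid band; origin at the centre of its underside, z up. It stands loose on the counter in front of the rack, to the left or right of the third bay; it slides when pushed low down. This is the one to put away
- green_tin: a green tea tin, upright cylinder 50 mm in diameter, 52 mm tall, 60 to 130 g, brass-coloured lid band; origin at the centre of its underside, z up. It stands loose on the counter in front of the rack, on the other side from the red tin; leave it
- blue_tin: a blue tea tin, upright cylinder 50 mm in diameter, 52 mm tall, 60 to 130 g, brass-coloured lid band; origin at the centre of its underside, z up. It already stands in the second or the fifth bay, below the top of the rail; leave it
- white_tin: a white tea tin, upright cylinder 50 mm in diameter, 52 mm tall, 60 to 130 g, brass-coloured lid band; origin at the centre of its underside, z up. It already stands in the second or the fifth bay, below the top of the rail; leave it
- mug: white mug, 76 mm across, 85 mm tall, with a handle, standing on the counter beyond the robot's right end of the rack; origin at the centre of its underside; leave it
Not all that is in view belongs to the job. What is shaped like the red_tin but purple is not meant.

How it is judged (in metres and radians):
On the way, in this order (a step that is already met when the one before it is completed fails the run):
1. a fingertip touches the rail over the first bay (contact force between the fingers and rail1 above 0.2 N).
2. it slides across the first divider (contact force between the fingers and divider1 above 0.2 N).
3. onto the rail over the second bay (contact force between the fingers and rail2 above 0.2 N).
4. across the second divider (contact force between the fingers and divider2 above 0.2 N).
5. onto the rail over the third bay (contact force between the fingers and rail3 above 0.2 N).
6. the red tin is pushed home in the third bay (x of red_tin in the frame of rack between -0.011 and 0.004 m and y of red_tin in the frame of rack between -0.01 and 0.01 m and angle between red_tin's own z axis and vertical below 0.1 rad and height (world z) of red_tin below 0.004 m), for 0.2 s.
At the end, for the whole second after the job is handed in: the red tin stands upright (within 0.1 rad) and at rest on the counter in the third bay, its centre within 10 mm of the bay's middle line and its front no further forward than the divider fronts (home against the rail to within 7 mm); the other tins and the mug are within 15 mm of where they stood (all of step 6 and linear speed of red_tin below 0.01 m/s and distance of each of green_tin, blue_tin, white_tin, mug from where it was at the start of the episode below 0.015 m); the robot touches nothing.
It fails at once if a finger touches the rail over the fourth or fifth bay (counted too far) (contact force between the fingers and rail4 above 0.2 N or contact force between the fingers and rail5 above 0.2 N).
It fails at once if the red tin is lifted off the counter (height (world z) of red_tin above 0.01 m).
It fails at once if the red tin is tipped (angle between red_tin's own z axis and vertical above 0.35 rad).
It fails at once if another tin or the mug is pushed out of place or tipped (distance of any of green_tin, blue_tin, white_tin, mug from where it was at the start of the episode above 0.015 m or angle between any of green_tin, blue_tin, white_tin, mug's own z axis and vertical above 0.3 rad).
It also fails if it takes over 64 s, if anything falls off the work surface, if the arm or the gripper's body presses on something with over 40 N, if the wrist force passes 120 N, or if a joint passes its speed limit or range.

ROBOT

A 6-joint arm with a two-finger parallel gripper is mounted at the origin on the work surface. World frame = base frame: x ahead of the robot, y to its left, z up, the work surface at z = 0. Lengths are in m, angles in degrees, forces in N, time in s.
With the tool pointing down it reaches from about 0.4 to 0.825 m from the base axis. Payload 7 kg.
Tool frame: the origin (TCP) lies midway between the tips of the shut fingers; the grasp point (between the pads) lies 19 mm behind it; z points along the fingers, y is the line along which they close (so a half turn about z gives the same grasp; the last joint's range is limited). The gripper opens to 88 mm and grips with 3 to 60 N. Pads are 19 mm wide; open, the fingers measure 130 mm over their backs; the gripper's body (78 mm by 193 mm) begins 47 mm behind the grasp point.
Start: joints at [-55.628, 20.546, 0.682, 0, -70.136, -16.507], TCP at [0.207, -0.642, 0.227] pointing down, gripper open.
Joint ranges: [-176.03, 176.03], [-82.01, 121.73], [-58.28, 71.71], [-173.87, 95.51], [-174.79, -0.11], [-173.66, 173.66]. Speed limits (degrees/s): [136.94, 136.94, 172.46, 180, 180, 180].

INTERFACE

Orientations are given as [roll, pitch, yaw] about the fixed x, y, z axes, in that order (R = Rz(yaw) Ry(pitch) Rx(roll)).
In Python, from plant import telemetry, viewer, workorder gives the robot as it stands. The module is installed in compiled form; this text tells all that it offers.
- The arm moves only by the tool carry_out, never from a script. Its argument "rows" is a list of rows, each a list of 6 numbers: the shift along the tool's x, y, z in m, then the turn, a rotation vector about the tool's x, y, z in rad. In form: [[tx, ty, tz, ax, ay, az], ...]. A call has 1 to 8 rows; each row is the pose to reach, as a shift and turn from the pose commanded when the call began, along the tool's axes at that moment; what a row does not reach only later rows make up. A row lasts 1/8 s, in which the tool goes at most 62.5 mm and 10.7 degrees, less where a joint would pass 70% of its speed; a pose out of reach is approached as far as the arm can. A call with a gripper value outside its range is refused whole. "grip" is the gripper's target within -1 to 1 (fully open at 1, half-way at 0, shut at -1), set as the call begins (left out, the last holds). The fingers move at their own pace and stop on an object; the grip force is fixed at half the most. Time passes only in rows, so rows that repeat a pose let the fingers close. It gives the time, the measured TCP pose, the force, the opening and the grip force at its end, in the units of the state.
- telemetry.get_obs(): the state, without advancing time (a new reading comes with each control period).
- viewer.snapshot(name): name is "scene" or "top"; returns the picture (400x640x3 uint8, red, green, blue); there is no depth.
- viewer.camera_info(name): a dict with "intrinsics" (3x3 intrinsics, pixels), "k1" (the pictures are not rectified: a ray, as slopes to the right and down, at radius r is drawn at 1 + k1 r^2 times it, then the intrinsics apply), "extrinsics" (4x4, takes a point from camera to world coordinates). Camera axes: x right, y down, z forward; pixel columns grow to the right and rows downward; lengths in m; the calibration is good to about 2 mm. A picture is of the moment at which its call begins. camera_info takes no time and is no camera call.
- workorder.close_job(): hands the job in; it is judged then, once.
The state is a dict: "clock": time; "joint_pos": joint angles; "qvel": joint speeds; "tau": joint torques, N m; "tool_pos": TCP position; "orientation": TCP orientation; "force": force on the tool from outside, world axes, zero at the start; "moment": the same for the moment, N m; "opening": finger opening in m; "gripper_force": force on a finger pad.
Only numpy, scipy, OpenCV 4.12 (cv2) and the standard library are available. Lean on these libraries where they do the work, as an engineer would, in place of code of your own. Each camera call takes 0.05 s, during which the arm holds its last target. There are 200 camera calls.

## Working session

There is one attempt and no reset: what is moved stays moved. The work goes in short steps, Python scripts to look and compute and a tool call to move; the robot and the scene stay as the last step left them, time stands still between calls to the robot, and variables do not carry over. Pictures are saved under pics/ and viewed, at most 10 in all, crops included, and the job is handed in when it is done.

Besides the shell and the picture viewer there is one more tool, called as name([rows], argument=value, ...), one row to a line, values as JSON. carry_out: Moves the arm, as the interface text tells. Its arguments: {"type":"object","properties":{"rows":{"type":"array"},"grip":{"type":"number"}},"required":["rows"]}

```bash
mkdir -p pics; python3 - <<'E'
from plant import telemetry, viewer
import cv2, numpy as np
print(telemetry.get_obs())
for n in("top","scene"):
    im=viewer.snapshot(n); cv2.imwrite(f"pics/{n}0.png",im[:,:,::-1]); c=viewer.camera_info(n); print(n,{k:np.round(v,4).tolist() for k,v in c.items()})
E
```

```text
{'clock': 0.0, 'joint_pos': array([-5.56289159e+01,  2.05919727e+01,  6.34559114e-01, -2.12963527e-02,
       -7.01362683e+01, -1.65060912e+01]), 'qvel': array([-0.03140165, -0.00856023, -0.04847402, -0.01381232,  0.05345861,
        0.04206703]), 'tau': array([ 1.33079542e-03, -5.82723355e+01,  2.93060428e+01,  6.99736252e+00,
        6.99873941e-03, -1.46209027e-04]), 'tool_pos': array([ 0.20689576, -0.64199621,  0.22561889]), 'orientation': array([ 1.79904490e+02, -7.42448804e-03, -1.62142254e+02]), 'force': array([-0.27036766, -0.19028011, -0.23137573]), 'moment': array([-0.03447467,  0.02759172,  0.01118338]), 'gripper_force': 0.0, 'opening': 0.0878589354846}
top {'intrinsics': [[455.5393, 0.0, 324.9394], [0.0, 455.5393, 203.0076], [0.0, 0.0, 1.0]], 'k1': -0.123, 'extrinsics': [[0.0155, -0.9914, 0.1298, 0.4517], [-0.9997, -0.0178, -0.0163, -0.0895], [0.0185, -0.1295, -0.9914, 0.9136], [0.0, 0.0, 0.0, 1.0]]}
scene {'intrinsics': [[370.3328, 0.0, 317.4384], [0.0, 370.3328, 200.384], [0.0, 0.0, 1.0]], 'k1': -0.0533, 'extrinsics': [[-0.7309, 0.4705, -0.4944, 0.9074], [0.6824, 0.515, -0.5187, 0.2903], [0.0106, -0.7166, -0.6974, 0.5537], [0.0, 0.0, 0.0, 1.0]]}
```

View pics/top0.png

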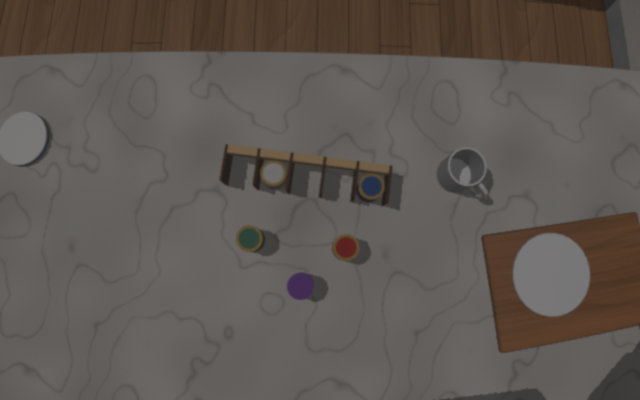

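View pics/scene0.png

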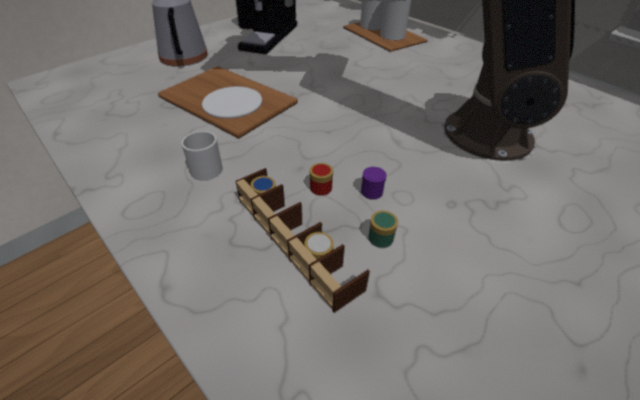

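The top view shows the rack, with its rail running from (227,150) to (390,170). The white tin is in bay 2 (273,173) and the blue tin in bay 5 (371,186). The red tin is at (346,247), green at (249,238), the purple decoy at (301,286) and the mug at (467,167). The scene view agrees. Next I'll measure these.

```bash
cat > h.py <<'E'
import cv2, numpy as np
from plant import telemetry, viewer
def ray(name,px,z):
    c=viewer.camera_info(name);K=np.array(c["intrinsics"]);E=np.array(c["extrinsics"])
    d=np.array([[c["k1"],0,0,0,0]],float)[0]
    u=cv2.undistortPoints(np.array(px,float).reshape(-1,1,2),K,d,None,None,None) if 0 else None
    u=cv2.undistortPointsIter(np.array(px,float).reshape(-1,1,2),K,d,None,None,(3,100,1e-10)).reshape(-1,2)
    D=np.c_[u,np.ones(len(u))]@E[:3,:3].T;o=E[:3,3]
    return o+D*((z-o[2])/D[:,2])[:,None]
def proj(name,P):
    c=viewer.camera_info(name);E=np.linalg.inv(np.array(c["extrinsics"]))
    r=cv2.Rodrigues(E[:3,:3])[0]
    return cv2.projectPoints(np.array(P,float).reshape(-1,1,3),r,E[:3,3],np.array(c["intrinsics"]),np.array([c["k1"],0,0,0,0]))[0].reshape(-1,2)
def blobs(im,lo,hi,amin=60):
    m=cv2.inRange(cv2.cvtColor(im,cv2.COLOR_RGB2HSV),lo,hi)
    n,l,s,c=cv2.connectedComponentsWithStats(m)
    return [(c[i],s[i]) for i in range(1,n) if s[i][4]>=amin],l
E
python3 - <<'E'
from h import *
for n in("top","scene"):
    im=cv2.imread(f"pics/{n}0.png")[:,:,::-1].copy()
    for k,lo,hi in(("red",(0,170,60),(8,255,255)),("red2",(172,170,60),(180,255,255)),("green",(50,70,30),(90,255,255)),("blue",(105,120,40),(125,255,255)),("rail",(12,60,120),(25,200,255))):
        for c,s in blobs(im,lo,hi,15)[0]: print(n,k,c.round(1),s,ray(n,[c],.06 if k=="rail" else .052)[0].round(4))
im=cv2.imread("pics/top0.png");cv2.imwrite("pics/crop.png",cv2.resize(im[135:300,215:400],None,fx=4,fy=3.6 and 4*.9,interpolation=cv2.INTER_CUBIC)[:594])
im=cv2.imread("pics/scene0.png");cv2.imwrite("pics/crop2.png",cv2.resize(im[160:310,225:405],None,fx=4,fy=4,interpolation=cv2.INTER_CUBIC))
E
```

```text
top green [248.5 238.1] [240 230  18  18 255] [0.4951 0.0399 0.052 ]
top blue [371.1 185.8] [363 178  17  17 234] [ 0.5995 -0.192   0.052 ]
scene red [320.9 169.7] [313 164  17  12 152] [ 0.4826 -0.1461  0.052 ]
scene red [321.7 187.2] [312 181  19  13 162] [ 0.5193 -0.1048  0.052 ]
scene red2 [315.4 187.5] [313 184   7   9  16] [ 0.5294 -0.1129  0.052 ]
scene green [384.1 219.7] [375 213  19  14 212] [0.4955 0.0378 0.052 ]
scene green [380.  239.1] [369 229  25  18 245] [0.5372 0.0629 0.052 ]
scene blue [262.7 183.7] [254 178  18  12 161] [ 0.6007 -0.1937  0.052 ]
scene rail [411.8  33.5] [407  31  12   6  24] [-0.3016 -0.4869  0.06  ]
scene rail [258.1  87.2] [214  70  83  37 625] [ 0.3699 -0.5216  0.06  ]
scene rail [175.6  91.8] [165  85  25  14  63] [ 0.5533 -0.6553  0.06  ]
scene rail [241.2 126.3] [236 123  13   9  42] [ 0.5184 -0.3879  0.06  ]
scene rail [321.1 169.7] [310 163  23  14  86] [ 0.489  -0.1388  0.06  ]
scene rail [272.7 181.3] [268 177   8   9  19] [ 0.5863 -0.1782  0.06  ]
scene rail [247.1 188.2] [237 180  20  18 166] [ 0.6365 -0.196   0.06  ]
scene rail [263.1 206.6] [253 197  21  20 177] [ 0.6442 -0.1335  0.06  ]
scene rail [384.3 218.6] [371 210  27  20  95] [0.4997 0.0404 0.06  ]
scene rail [281.5 227.4] [270 217  24  22 209] [ 0.6514 -0.0697  0.06  ]
scene rail [308.8 248. ] [290 233  44  31 419] [ 0.6469 -0.0025  0.06  ]
scene rail [275.5 238.4] [272 235   7   8  17] [ 0.6752 -0.0569  0.06  ]
scene rail [325.5 276.2] [312 262  29  29 302] [0.6654 0.0575 0.06  ]
```

View pics/crop.png

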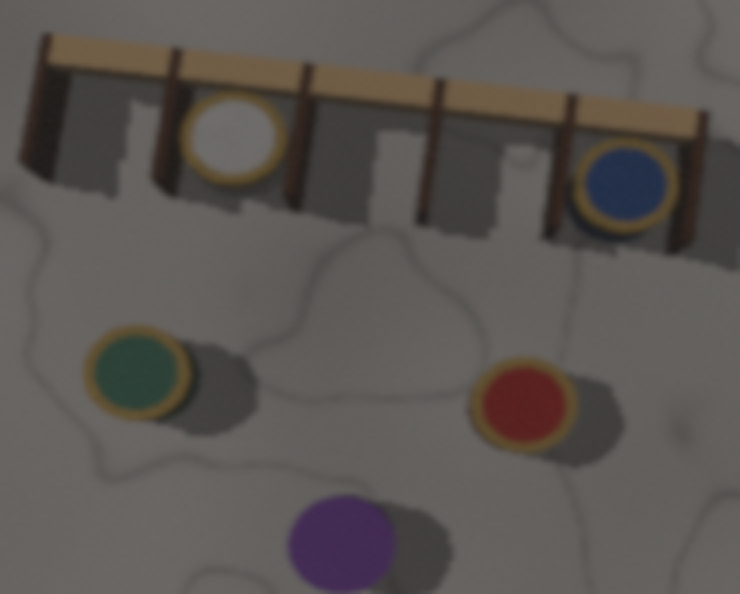

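View pics/crop2.png

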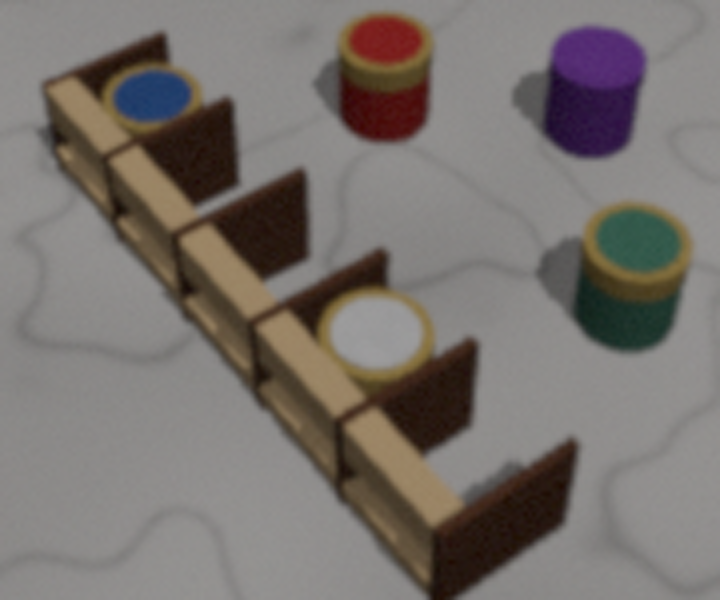

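The crops show the divider tops clearly: six dark back-edge corners in each view, plus the front top corners in the scene view. I'll fit the rack pose from these at z = 60 mm.

```bash
python3 - <<'E'
from h import *
def fit(M,W):
    M=np.array(M,float);a=M.mean(0);b=W[:,:2].mean(0);H=(M-a).T@(W[:,:2]-b)
    th=np.arctan2(H[0,1]-H[1,0],H[0,0]+H[1,1]);R=np.array([[np.cos(th),-np.sin(th)],[np.sin(th),np.cos(th)]])
    t=b-R@a;return t,np.degrees(th),R,(W[:,:2]-t)@R-M
ys=[.16,.096,.032,-.032,-.096,-.16]
A=np.array([(45,34),(175,49),(307,65),(440,79),(572,95),(703,111)],float)/[4,3.6]+[214.6,134.6]
B=np.array([(45,87),(108,155),(180,232),(257,320),(340,417),(433,535),(165,35),(232,98),(304,170),(386,250),(476,340),(575,440)],float)/4+[224.6,159.6]
MB=[(.037,y) for y in ys[::-1]]+[(-.035,y) for y in ys[::-1]]
T=[]
for n,M,P in(("top",[(.037,y) for y in ys],A),("scene",MB,B)):
    t,th,R,e=fit(M,ray(n,P,.06)); print(n,t.round(4),th.round(2),(e*1000).round(1).tolist());T.append((t,R))
im=cv2.imread("pics/top0.png")[:,:,::-1].copy()
for k,box in(("red",(335,236,24,24)),):
  pass
def tin(n,lohi,box):
    im=cv2.imread(f"pics/{n}0.png")[:,:,::-1].copy();x,y,w,h=box
    m=np.zeros(im.shape[:2],np.uint8)
    for lo,hi in lohi:m|=cv2.inRange(cv2.cvtColor(im,cv2.COLOR_RGB2HSV),lo,hi)
    q=np.argwhere(m[y:y+h,x:x+w]).mean(0)[::-1]+[x,y];return q,ray(n,[q],.052)[0]
red=[((0,140,60),(9,255,255)),((170,140,60),(180,255,255))]
for n,b in(("top",(332,233,30,30)),("scene",(308,160,26,17))):print("red",n,tin(n,red,b))
pur=[((125,80,30),(150,255,255))]
for n,b in(("top",(280,270,45,35)),("scene",(360,166,28,16))):print("purple",n,tin(n,pur,b))
for nm,q in(("white",(273.2,173.2)),("mug",(467,167))):print(nm,ray("top",[q],.052 if nm=="white" else .085)[0])
for i in(0,1):
  t,R=T[i]
  for w in((.4950,.039),(.4826,-.1461)):print("rackframe",i,((np.array(w)-t)@R).round(4))
E
```

```text
top [ 0.6199 -0.0653] -6.47 [[0.2, -0.0], [-0.0, 0.2], [-0.5, -0.0], [0.3, -0.3], [0.1, -0.1], [-0.1, 0.2]]
scene [ 0.6219 -0.0669] -6.47 [[0.5, 2.0], [-1.0, 0.0], [-2.6, -0.3], [-2.4, -0.3], [-1.5, -1.8], [2.1, -0.3], [2.2, 1.9], [0.6, 0.3], [0.7, -0.3], [0.1, -0.3], [0.3, -0.2], [0.8, -0.8]]
red top (array([345.63772455, 246.97005988]), array([ 0.48151229, -0.14407932,  0.052     ]))
red scene (array([320.93292683, 169.56707317]), array([ 0.48214601, -0.14648341,  0.052     ]))
purple top (array([300.24907063, 285.79739777]), array([ 0.40759183, -0.05995303,  0.052     ]))
purple scene (array([373.75483871, 174.5516129 ]), array([ 0.41124477, -0.05992935,  0.052     ]))
white [ 0.62056756 -0.00324392  0.052     ]
mug [ 0.63362492 -0.37056757  0.085     ]
rackframe 0 [-0.1358  0.0895]
rackframe 0 [-0.1273 -0.0958]
rackframe 1 [-0.138   0.0909]
rackframe 1 [-0.1295 -0.0944]
```

```bash
cat > g.py <<'E'
import sys, numpy as np
from scipy.spatial.transform import Rotation as R
from plant import telemetry
# usage: g.py rackx racky z [yaw_in_rack tilt_rad]; rack pose from images
O=np.array([.6205,-.066]);A=np.radians(-6.47);C=np.array([[np.cos(A),-np.sin(A)],[np.sin(A),np.cos(A)]])
s=telemetry.get_obs();x,y,z,yaw,tilt=map(float,sys.argv[1:6])
p=np.r_[O+C@[x,y],z];T=R.from_euler('xyz',[180,0,yaw-6.47],degrees=True)*R.from_euler('y',tilt)
N=R.from_euler('xyz',s['orientation'],degrees=True)
print("world",p.round(4),"shift",N.inv().apply(p-s['tool_pos']).round(4),"turn",(N.inv()*T).as_rotvec().round(4))
print("now rack",((s['tool_pos'][:2]-O)@C).round(4),s['tool_pos'][2].round(4),"F",s['force'].round(2),"t",s['clock'],"j",s['joint_pos'].round(1),"open",s['opening'])
E
python3 g.py .029 .128 .2 -90 0
```

```text
world [0.6637 0.0579 0.2   ] shift [-0.6495  0.5261  0.0264] turn [ 1.4000e-03  7.0000e-04 -1.1462e+00]
now rack [-0.3461 -0.619 ] 0.2257 F [ 0.1  -0.03  0.23] t 0.1 j [-55.6  20.6   0.6  -0.  -70.1 -16.5] open 0.08748530470194855
```

carry_out([
  [-0.04,0.032,0,0,0,-0.12],
  [-0.085,0.068,0,0,0,-0.24],
  [-0.13,0.105,0,0,0,-0.38],
  [-0.175,0.14,0,0,0,-0.52],
  [-0.22,0.177,0,0,0,-0.66],
  [-0.265,0.213,0,0,0,-0.8],
  [-0.31,0.25,0,0,0,-0.94],
  [-0.35,0.283,0,0,0,-1.08],
], grip=-1)

```text
clock: 1.1
tool_pos: [0.454, -0.2638, 0.2265]
orientation: [180.0, 0.0, -100.0]
force: [1.4, -0.5, 0.2]
opening: 0.0132
gripper_force: 0.0
```

```bash
python3 g.py .029 .128 .12 -90 0.2
```

```text
world [0.6637 0.0579 0.12  ] shift [-0.3531 -0.1509  0.1065] turn [ 0.0061  0.2001 -0.0608]
now rack [-0.1431 -0.2153] 0.2265 F [ 1.42 -0.52  0.24] t 1.1 j [ -8.7   6.4 -18.1  -0.  -65.5  -1.2] open 0.013226929211442882
```

carry_out([
  [-0.05,-0.02,0,0,0,0],
  [-0.1,-0.042,0,0,0,-0.02],
  [-0.15,-0.064,0.02,0,0.05,-0.04],
  [-0.2,-0.086,0.04,0,0.1,-0.06],
  [-0.25,-0.107,0.06,0,0.15,-0.06],
  [-0.3,-0.128,0.08,0,0.2,-0.06],
  [-0.34,-0.145,0.1,0,0.2,-0.06],
  [-0.353,-0.151,0.106,0,0.2,-0.06],
])

```text
clock: 2.1
tool_pos: [0.6648, 0.0569, 0.1179]
orientation: [179.5, -11.5, -96.6]
force: [-1.0, 0.5, 0.1]
opening: 0.0005
gripper_force: 0.0
```

```bash
python3 g.py .029 .125 .064 -90 0.2; python3 - <<'E'
from h import *
a=viewer.snapshot("top");b=viewer.snapshot("scene")
a=cv2.resize(a[120:270,200:410,::-1],(400,286));b=cv2.resize(b[150:330,220:472,::-1],(400,286))
cv2.imwrite("pics/over1.png",np.hstack([a,b]))
E
```

```text
world [0.6634 0.0549 0.064 ] shift [-0.0088  0.0007  0.0532] turn [ 0.0097 -0.0016 -0.0025]
now rack [0.0302 0.1271] 0.1179 F [-0.96  0.45  0.1 ] t 2.1 j [ 26.9  26.7 -10.   10.7 -60.7 -39.4] open 0.0005309527344044616
```

View pics/over1.png

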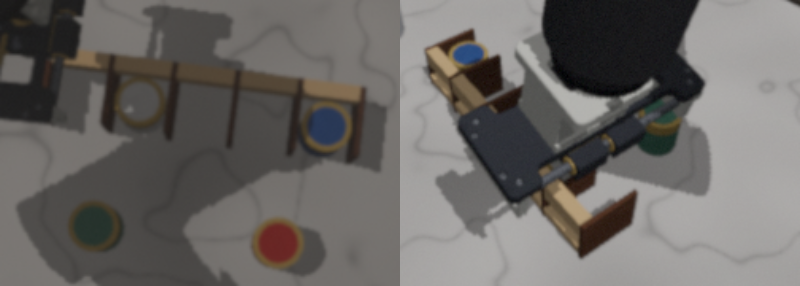

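The gripper hangs over bay 1 above the rail. Lowering.

carry_out([
  [-0.003,0,0.015,0,0,0],
  [-0.006,0.001,0.03,0,0,0],
  [-0.008,0.001,0.04,0,0,0],
  [-0.009,0.001,0.046,0,0,0],
  [-0.01,0.001,0.05,0,0,0],
  [-0.01,0.001,0.051,0,0,0],
  [-0.01,0.001,0.052,0,0,0],
  [-0.01,0.001,0.052,0,0,0],
])

```text
clock: 3.2
tool_pos: [0.6635, 0.0545, 0.0678]
orientation: [179.7, -11.4, -96.8]
force: [-0.1, -0.2, -0.3]
opening: 0.0004
gripper_force: 0.0
```

```bash
python3 g.py .029 .125 .062 -90 0.2
```

```text
world [0.6634 0.0549 0.062 ] shift [-0.0016  0.0002  0.0056] turn [ 0.0068  0.0004 -0.0052]
now rack [0.0292 0.1246] 0.0678 F [-0.13 -0.24 -0.3 ] t 3.2 j [ 26.7  29.2 -13.4  11.5 -54.6 -40.7] open 0.00037941368991362037
```

carry_out([
  [0,0,0.002,0,0,0],
  [-0.001,0,0.004,0,0,0],
  [-0.001,0,0.005,0,0,0],
  [-0.001,0,0.005,0,0,0],
])

```text
clock: 3.7
tool_pos: [0.6633, 0.0544, 0.0624]
orientation: [179.6, -11.5, -96.8]
force: [0.3, 0.5, 0.2]
opening: 0.0004
gripper_force: 0.0
```

carry_out([
  [0,0,0.001,0,0,0],
  [0,0,0.001,0,0,0],
])

```text
clock: 3.95
tool_pos: [0.6635, 0.0543, 0.0619]
orientation: [179.7, -11.4, -96.8]
force: [-1.1, 1.1, 3.4]
opening: 0.0006
gripper_force: 1.5
```

carry_out([
  [0,0,0.001,0,0,0],
  [0,0,0.001,0,0,0],
])

```text
clock: 4.2
tool_pos: [0.6636, 0.0543, 0.0617]
orientation: [179.7, -11.4, -96.8]
force: [-3.8, 1.8, 8.6]
opening: 0.0005
gripper_force: 4.2
```

carry_out([
  [0.004,0,0.0008,0,0,0],
  [0.009,0,0.0018,0,0,0],
  [0.014,0,0.0028,0,0,0],
  [0.019,0,0.0038,0,0,0],
  [0.024,0,0.0049,0,0,0],
  [0.029,0,0.0059,0,0,0],
  [0.034,0,0.0069,0,0,0],
  [0.038,0,0.0077,0,0,0],
])

```text
clock: 5.2
tool_pos: [0.6606, 0.0168, 0.0617]
orientation: [179.9, -11.3, -96.7]
force: [-0.5, 4.4, 5.5]
opening: 0.0005
gripper_force: 2.9
```

```bash
python3 g.py .029 .010 .0617 -90 0.2
```

```text
world [ 0.6504 -0.0593  0.0617] shift [0.0753 0.0011 0.0151] turn [ 0.0032  0.0025 -0.0047]
now rack [0.0305 0.0868] 0.0617 F [-0.48  4.44  5.48] t 5.2 j [ 23.8  28.7 -15.5  12.2 -52.4 -38.6] open 0.00047989383714024835
```

carry_out([
  [0.004,0,0.001,0,0,0],
  [0.009,0,0.002,0,0,0],
  [0.014,0,0.003,0,0,0],
  [0.019,0,0.0041,0,0,0],
  [0.024,0,0.0052,0,0,0],
  [0.029,0,0.0062,0,0,0],
  [0.034,0.001,0.0072,0,0,0],
  [0.038,0.001,0.008,0,0,0],
])

```text
clock: 6.2
tool_pos: [0.6552, -0.0216, 0.0617]
orientation: [179.9, -11.3, -96.7]
force: [1.1, 5.6, 6.1]
opening: 0.0005
gripper_force: 3.4
```

```bash
python3 g.py .029 .010 .0617 -90 0.2
```

```text
world [ 0.6504 -0.0593  0.0617] shift [0.0373 0.0003 0.0075] turn [ 0.0025  0.0025 -0.0046]
now rack [0.0295 0.048 ] 0.0617 F [1.14 5.56 6.06] t 6.2 j [ 20.8  27.9 -17.1  12.9 -51.  -36.2] open 0.0004520413630296152
```

carry_out([
  [0.005,0,0.0011,0,0,0],
  [0.01,0,0.0021,0,0,0],
  [0.015,0,0.0031,0,0,0],
  [0.02,0,0.0042,0,0,0],
  [0.025,0,0.0052,0,0,0],
  [0.03,0,0.0062,0,0,0],
  [0.036,0,0.0074,0,0,0],
  [0.041,0,0.0084,0,0,0],
])

```text
clock: 7.2
tool_pos: [0.6504, -0.0632, 0.0617]
orientation: [179.9, -11.3, -96.7]
force: [1.1, 5.2, 7.6]
opening: 0.0003
gripper_force: 3.6
```

```bash
python3 g.py -.02 .006 .12 -90 0;python3 - <<'E'
from h import *
a=viewer.snapshot("top");b=viewer.snapshot("scene")
a=cv2.resize(a[120:270,200:410,::-1],(400,286));b=cv2.resize(b[150:330,220:472,::-1],(400,286))
cv2.imwrite("pics/over3.png",np.hstack([a,b]))
E
```

```text
world [ 0.6013 -0.0578  0.12  ] shift [ 0.0118  0.0495 -0.057 ] turn [ 0.0018 -0.1977 -0.0048]
now rack [0.0294 0.0061] 0.0617 F [1.13 5.23 7.56] t 7.2 j [ 17.3  27.4 -18.3  13.5 -49.8 -33.3] open 0.00030309320713023326
```

View pics/over3.png

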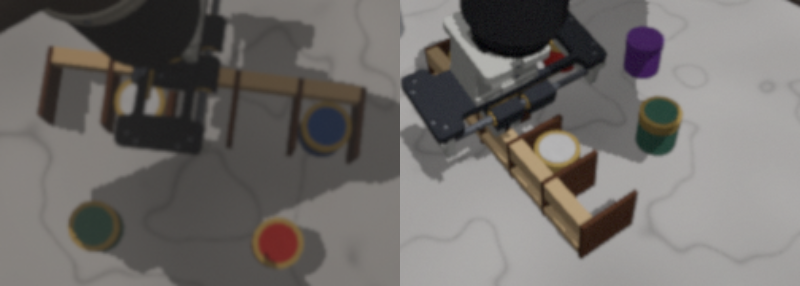

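The fingers rest on the rail over bay 3, with white-tin bay 2 to the left. Lifting off now.

carry_out([
  [0.002,0,-0.01,0,0,0],
  [0.005,0,-0.025,0,0,0],
  [0.009,0,-0.045,0,-0.05,0],
  [0.012,0.01,-0.06,0,-0.12,0],
  [0.012,0.03,-0.06,0,-0.2,0],
  [0.012,0.05,-0.06,0,-0.2,0],
])

```text
clock: 8.05
tool_pos: [0.5987, -0.0592, 0.1231]
orientation: [179.7, 0.1, -97.0]
force: [-0.1, -0.1, 0.3]
opening: 0.0003
gripper_force: 0.0
```

```bash
python3 g.py -.1285 -.145 .12 -90 0; python3 - <<'E'
from h import *
O=np.array([.6205,-.066]);A=np.radians(-6.47);C=np.array([[np.cos(A),-np.sin(A)],[np.sin(A),np.cos(A)]])
for w in((.4815,-.1441),(.4822,-.1465),(.495,.039),(.6205,-.0032)):print((np.array(w)-O)@C)
E
```

```text
world [ 0.4765 -0.1956  0.12  ] shift [0.1502 0.1047 0.0032] turn [ 0.0044  0.0024 -0.0086]
now rack [-0.0225  0.0043] 0.1231 F [-0.15 -0.13  0.28] t 8.05 j [ 12.8  18.7 -16.4  -0.3 -55.1 -19.6] open 0.0002794365524695254
[-0.12931417 -0.09326551]
[-0.12834819 -0.09557135]
[-0.1365324   0.09018954]
[-0.00707649  0.06240003]
```

carry_out([
  [0.025,0.02,0,0,0,0],
  [0.06,0.045,0,0,0,0],
  [0.1,0.075,0,0,0,0],
  [0.135,0.1,0,0,0,-0.008],
  [0.148,0.105,0.01,0,0,-0.008],
  [0.148,0.105,0.035,0,0,-0.008],
  [0.148,0.105,0.05,0,0,-0.008],
  [0.148,0.105,0.05,0,0,-0.008],
], grip=-0.32)

```text
clock: 9.05
tool_pos: [0.4762, -0.1926, 0.0712]
orientation: [179.5, -0.0, -96.4]
force: [0.8, 0.3, 0.6]
opening: 0.0298
gripper_force: 0.0
```

```bash
python3 g.py -.129 -.143 .012 -90 0; python3 - <<'E'
from h import *
a=viewer.snapshot("top");b=viewer.snapshot("scene")
a=cv2.resize(a[170:320,240:450,::-1],(400,286));b=cv2.resize(b[90:270,220:472,::-1],(400,286))
cv2.imwrite("pics/cradle.png",np.hstack([a,b]))
E
```

```text
world [ 0.4762 -0.1936  0.012 ] shift [ 0.001  -0.0007  0.0592] turn [ 0.0086 -0.      0.0018]
now rack [-0.1292 -0.142 ] 0.0712 F [0.76 0.32 0.62] t 9.05 j [ -0.1  14.9 -30.6  -0.1 -45.   -6.2] open 0.029757407090724528
```

View pics/cradle.png

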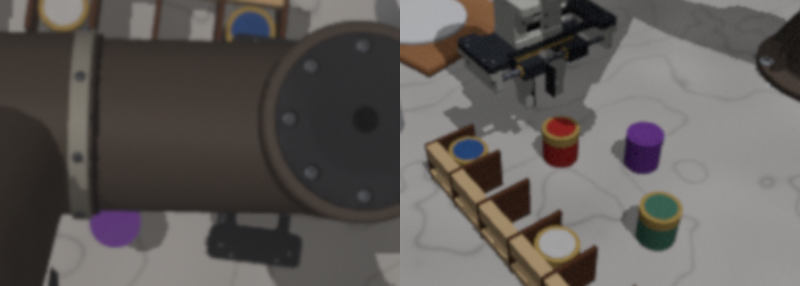

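The top view is blocked by the arm. The scene view shows the fingers beyond the red tin on its right side, clear of everything. Next: lower, then push sideways.

carry_out([
  [0,0,0.015,0,0,0],
  [0.001,0,0.03,0,0,0],
  [0.001,0,0.045,0,0,0],
  [0.001,0,0.055,0,0,0],
  [0.001,0,0.059,0,0,0],
  [0.001,0,0.059,0,0,0],
])

```text
clock: 9.9
tool_pos: [0.4761, -0.1938, 0.013]
orientation: [179.6, 0.0, -96.4]
force: [0.0, -0.2, 0.8]
opening: 0.0302
gripper_force: 0.0
```

```bash
python3 g.py -.129 -.0295 .012 -90 0
```

```text
world [ 0.489  -0.0808  0.012 ] shift [-0.1137 -0.0002  0.001 ] turn [0.0066 0.0001 0.0015]
now rack [-0.1291 -0.1432] 0.013 F [ 0.02 -0.16  0.77] t 9.9 j [ -0.3  19.9 -33.7  -0.1 -36.7  -6. ] open 0.03016632591917766
```

Pushing slowly so the tin doesn't coast.

carry_out([
  [-0.005,0,0,0,0,0],
  [-0.011,0,0,0,0,0],
  [-0.017,0,0,0,0,0],
  [-0.024,0,0,0,0,0],
  [-0.032,0,0,0,0,0],
  [-0.04,0,0,0,0,0],
  [-0.048,0,0,0,0,0],
  [-0.056,0,0,0,0,0],
])

```text
clock: 10.9
tool_pos: [0.4825, -0.1376, 0.0133]
orientation: [179.7, 0.0, -96.4]
force: [-0.3, -1.8, 1.5]
opening: 0.03
gripper_force: 0.7
```

carry_out([
  [-0.008,0,0,0,0,0],
  [-0.016,0,0,0,0,0],
  [-0.024,0,0,0,0,0],
  [-0.032,0,0,0,0,0],
  [-0.04,0,0,0,0,0],
  [-0.047,0,0,0,0,0],
  [-0.053,0,0,0,0,0],
  [-0.057,0,0,0,0,0],
])

```text
clock: 11.9
tool_pos: [0.4888, -0.0811, 0.0133]
orientation: [179.7, 0.0, -96.4]
force: [-0.2, -1.6, 1.9]
opening: 0.0299
gripper_force: 0.8
```

carry_out([
  [0,0,0,0,0,0],
  [0,0,0,0,0,0],
])

```text
clock: 12.15
tool_pos: [0.4887, -0.0814, 0.0132]
orientation: [179.7, 0.0, -96.4]
force: [0.0, -0.3, -0.6]
opening: 0.0295
gripper_force: 0.0
```

```bash
python3 g.py -.129 -.08 .09 -90 0; python3 - <<'E'
from h import *
O=np.array([.6205,-.066]);A=np.radians(-6.47);C=np.array([[np.cos(A),-np.sin(A)],[np.sin(A),np.cos(A)]])
for n in("scene","top"):
    im=viewer.snapshot(n)
    for c,s in blobs(im,(0,140,50),(9,255,255),30)[0]: print(n,c,s,((ray(n,[c],.052)[0,:2]-O)@C).round(4))
E
```

```text
world [ 0.4833 -0.131   0.09  ] shift [ 0.0498  0.0003 -0.0768] turn [0.0061 0.0003 0.0014]
now rack [-0.1292 -0.0302] 0.0132 F [ 0.01 -0.28 -0.55] t 12.15 j [ 13.2  18.5 -36.   -0.2 -35.8 -19.4] open 0.029537514470240733
scene [350.07653061 194.32653061] [341 188  19  14 196] [-0.129  -0.0004]
scene [348.38288288 212.97297297] [338 203  22  18 222] [-0.0933  0.0369]
```

The tin sits at rack (-129, 0) mm, as planned. Next: back off, lift, turn 90° and come down behind it.

carry_out([
  [0.008,0,0,0,0,0],
  [0.015,0,-0.005,0,0,0],
  [0.015,0,-0.03,0,0,0],
  [0.015,0,-0.07,0,0,0],
  [0.015,0,-0.085,0,0,-0.1],
  [0.005,0.01,-0.085,0,0,-0.25],
  [-0.005,0.015,-0.085,0,0,-0.42],
  [-0.015,0.02,-0.085,0,0,-0.58],
])

```text
clock: 13.25
tool_pos: [0.4708, -0.0647, 0.0989]
orientation: [179.7, 0.2, -62.9]
force: [0.4, 0.5, -0.2]
opening: 0.0297
gripper_force: 0.0
```

```bash
python3 g.py -.165 0 .098 0 0
```

```text
world [ 0.4566 -0.0474  0.098 ] shift [-0.0219  0.0048  0.001 ] turn [ 0.0024  0.0052 -0.9845]
now rack [-0.1489 -0.0156] 0.0989 F [ 0.4   0.48 -0.22] t 13.25 j [ 15.9   9.3 -33.5  -0.2 -47.5  11.4] open 0.029668676407750894
```

carry_out([
  [-0.005,0.001,0,0,0,-0.16],
  [-0.01,0.002,0,0,0,-0.32],
  [-0.015,0.003,0,0,0,-0.48],
  [-0.02,0.004,0,0,0,-0.64],
  [-0.022,0.005,0,0,0,-0.8],
  [-0.022,0.005,0,0,0,-0.94],
  [-0.022,0.005,0,0,0,-0.98],
  [-0.022,0.005,0,0,0,-0.98],
])

```text
clock: 14.25
tool_pos: [0.4566, -0.0475, 0.0988]
orientation: [-180.0, 0.3, -7.1]
force: [0.5, -0.0, 0.5]
opening: 0.0298
gripper_force: 0.0
```

```bash
python3 g.py -.165 0 .012 0 0;  python3 - <<'E'
from h import *
O=np.array([.6205,-.066]);A=np.radians(-6.47);C=np.array([[np.cos(A),-np.sin(A)],[np.sin(A),np.cos(A)]])
for n in("scene","top"):
    im=viewer.snapshot(n)
    for k,lo,hi in(("red",(0,140,50),(9,255,255)),("purple",(125,80,30),(150,255,255))):
      for c,s in blobs(im,lo,hi,30)[0]: print(n,k,c,s,((ray(n,[c],.052)[0,:2]-O)@C).round(4))
E
```

```text
world [ 0.4566 -0.0474  0.012 ] shift [ 0.0004 -0.      0.0868] turn [-0.0003  0.0057 -0.0102]
now rack [-1.649e-01 -1.000e-04] 0.0988 F [ 0.5  -0.04  0.52] t 14.25 j [ 18.6   7.8 -35.4  -0.2 -47.1  64.5] open 0.029816204102064172
scene red [350.         194.27227723] [341 188  19  14 202] [-0.129  -0.0006]
scene red [348.65714286 212.85714286] [338 205  23  16 210] [-0.094  0.037]
scene purple [372.76470588 184.46470588] [362 167  25  32 510] [-0.1856  0.0043]
top purple [308.09756098 293.53658537] [302 288  11  11  41] [-0.2246 -0.0344]
```

carry_out([
  [0,0,0.015,0,0,-0.01],
  [0,0,0.035,0,0,-0.01],
  [0,0,0.055,0,0,-0.01],
  [0,0,0.075,0,0,-0.01],
  [0,0,0.085,0,0,-0.01],
  [0,0,0.087,0,0,-0.01],
  [0,0,0.087,0,0,-0.01],
])

```text
clock: 15.22
tool_pos: [0.4565, -0.0469, 0.0119]
orientation: [-180.0, 0.3, -6.4]
force: [0.8, -0.7, -0.5]
opening: 0.0297
gripper_force: 0.0
```

```bash
python3 g.py -.0925 0 .012 0 0
```

```text
world [ 0.5286 -0.0556  0.012 ] shift [ 0.0726  0.0005 -0.0005] turn [-0.0003  0.0055  0.0007]
now rack [-0.1651  0.0005] 0.0119 F [ 0.77 -0.66 -0.48] t 15.225 j [ 18.7  15.9 -40.7  -0.3 -33.7  65.1] open 0.02967428067158225
```

Push to tin x ≈ -63 mm (short of the bay), then check the alignment.

carry_out([
  [0.005,0,0,0,0,0],
  [0.012,0,0,0,0,0],
  [0.021,0,0,0,0,0],
  [0.031,0,0,0,0,0],
  [0.042,0,0,0,0,0],
  [0.055,0,0,0,0,0],
  [0.066,0,0,0,0,0],
  [0.072,0,0,0,0,0],
])

```text
clock: 16.23
tool_pos: [0.5285, -0.0551, 0.0109]
orientation: [-180.0, 0.3, -6.4]
force: [-2.7, 0.2, 3.1]
opening: 0.0297
gripper_force: 1.4
```

```bash
python3 g.py -.0495 0 .012 0 0;  python3 - <<'E'
from h import *
O=np.array([.6205,-.066]);A=np.radians(-6.47);C=np.array([[np.cos(A),-np.sin(A)],[np.sin(A),np.cos(A)]])
for n in("scene","top"):
    im=viewer.snapshot(n)
    for c,s in blobs(im,(0,140,50),(9,255,255),30)[0]: print(n,c,s,((ray(n,[c],.052)[0,:2]-O)@C).round(4))
    if n=="scene": cv2.imwrite("pics/push.png",cv2.resize(im[130:310,220:472,::-1],(756,540)))
E
```

```text
world [ 0.5713 -0.0604  0.012 ] shift [ 0.0431  0.0005 -0.0013] turn [-0.0001  0.006   0.0006]
now rack [-0.0926  0.0004] 0.0109 F [-2.7   0.24  3.06] t 16.225 j [ 15.1  21.3 -31.6  -0.2 -37.4  68.6] open 0.029748792625208673
scene [322.36216216 209.22162162] [314 202  20  14 185] [-0.0597  0.0003]
scene [327.48275862 227.21551724] [321 220  15  15 116] [-0.0397  0.0421]
```

View pics/push.png

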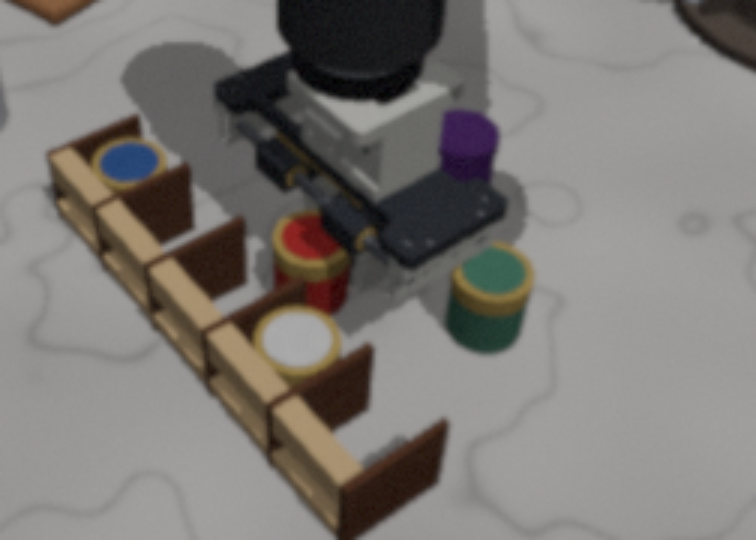

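The red tin is lined up in front of bay 3, and the green and white tins are untouched. Cradle push up to just short of the divider fronts.

carry_out([
  [0.005,0,0,0,0,0],
  [0.011,0,-0.001,0,0,0],
  [0.017,0,-0.001,0,0,0],
  [0.023,0,-0.001,0,0,0],
  [0.029,0,-0.001,0,0,0],
  [0.034,0,-0.001,0,0,0],
  [0.038,0,-0.001,0,0,0],
  [0.04,0,-0.001,0,0,0],
])

```text
clock: 17.32
tool_pos: [0.5677, -0.0595, 0.0118]
orientation: [-180.0, 0.3, -6.4]
force: [0.4, -0.6, -0.2]
opening: 0.0299
gripper_force: 0.2
```

carry_out([
  [-0.008,0,0,0,0,0],
  [-0.015,0,0,0,0,0],
  [-0.015,0,0,0,0,0],
])

```text
clock: 17.7
tool_pos: [0.5517, -0.0578, 0.0121]
orientation: [-180.0, 0.4, -6.4]
force: [0.6, -0.3, 0.4]
opening: 0.0299
gripper_force: 0.0
```

carry_out([
  [0,0,0,0,0,0],
  [0,0,0,0,0,0],
  [0,0,0,0,0,0],
  [0,0,0,0,0,0],
], grip=-1)

```text
clock: 18.2
tool_pos: [0.5526, -0.0579, 0.0119]
orientation: [-180.0, 0.3, -6.4]
force: [0.1, 0.4, 0.0]
opening: 0.0012
gripper_force: 0.0
```

```bash
python3 g.py -.0385 0 .012 0 0;  python3 - <<'E'
from h import *
O=np.array([.6205,-.066]);A=np.radians(-6.47);C=np.array([[np.cos(A),-np.sin(A)],[np.sin(A),np.cos(A)]])
n="scene"
im=viewer.snapshot(n)
for c,s in blobs(im,(0,140,50),(9,255,255),30)[0]: print(n,c,s,((ray(n,[c],.052)[0,:2]-O)@C).round(4))
E
```

```text
world [ 0.5822 -0.0617  0.012 ] shift [ 0.0299  0.0005 -0.0003] turn [-0.0001  0.006   0.0007]
now rack [-0.0684  0.0004] 0.0119 F [0.13 0.36 0.02] t 18.2 j [ 14.1  23.  -28.4  -0.2 -38.9  69.6] open 0.0011734244563158833
scene [306.86111111 217.42063492] [297 210  21  16 252] [-0.0236  0.0004]
```

carry_out([
  [0.005,0,0,0,0,0],
  [0.01,0,0,0,0,0],
  [0.014,0,0,0,0,0],
  [0.018,0,0,0,0,0],
  [0.021,0,0,0,0,0],
  [0.024,0,0,0,0,0],
  [0.026,0,0,0,0,0],
  [0.028,0,0,0,0,0],
])

```text
clock: 19.25
tool_pos: [0.5804, -0.061, 0.0118]
orientation: [-180.0, 0.3, -6.4]
force: [-1.6, -0.2, 0.0]
opening: 0.0007
gripper_force: 0.5
```

carry_out([
  [0.001,0,0,0,0,0],
  [0.002,0,0,0,0,0],
  [0.002,0,0,0,0,0],
])

```text
clock: 19.62
tool_pos: [0.5822, -0.0612, 0.0117]
orientation: [-180.0, 0.4, -6.4]
force: [-1.4, 0.2, 1.3]
opening: 0.0004
gripper_force: 0.8
```

carry_out([
  [0.001,0,0,0,0,0],
  [0.001,0,0,0,0,0],
])

```text
clock: 19.88
tool_pos: [0.5823, -0.0613, 0.0116]
orientation: [180.0, 0.4, -6.4]
force: [-5.9, 1.0, 3.4]
opening: 0.0003
gripper_force: 2.6
```

The force rises at exactly the predicted home position. Holding briefly, then backing away and lifting.

carry_out([
  [0,0,0,0,0,0],
  [0,0,0,0,0,0],
  [-0.005,0,0,0,0,0],
  [-0.03,0,0,0,0,0],
  [-0.04,0,-0.01,0,0,0],
  [-0.04,0,-0.06,0,0,0],
  [-0.06,0,-0.12,0,0,0],
  [-0.11,0,-0.14,0,0,0],
])

```text
clock: 20.88
tool_pos: [0.4781, -0.0486, 0.1567]
orientation: [-179.9, -0.1, -6.4]
force: [-0.7, 1.7, -0.7]
opening: 0.0004
gripper_force: 0.0
```

carry_out([
  [-0.01,0,-0.03,0,0,0],
  [-0.02,0,-0.06,0,0,0],
  [-0.02,0,-0.06,0,0,0],
  [-0.02,0,-0.06,0,0,0],
])

```text
clock: 21.38
tool_pos: [0.4555, -0.0468, 0.2129]
orientation: [-180.0, 0.3, -6.4]
force: [0.3, 0.3, -0.5]
opening: 0.0005
gripper_force: 0.0
```

```bash
python3 - <<'E'
from h import *
O=np.array([.6205,-.066]);A=np.radians(-6.47);C=np.array([[np.cos(A),-np.sin(A)],[np.sin(A),np.cos(A)]])
print(telemetry.get_obs()['force'])
for n in("scene","top"):
    im=viewer.snapshot(n);cv2.imwrite(f"pics/end_{n}.png",im[:,:,::-1])
    for k,lo,hi in(("red",(0,140,50),(9,255,255)),("green",(50,70,30),(90,255,255)),("blue",(105,120,40),(125,255,255))):
      for c,s in blobs(im,lo,hi,30)[0]: print(n,k,c.round(1),((ray(n,[c],.052)[0,:2]-O)@C).round(4))
E
```

```text
[ 0.3431702   0.30270653 -0.48213194]
scene red [297.5 222.5] [-0.0024  0.0007]
scene green [384.1 219.7] [-0.1358  0.089 ]
scene green [380.1 239.2] [-0.0975  0.119 ]
scene blue [262.6 183.6] [-0.0052 -0.1292]
top red [304.4 175.4] [-0.0034  0.0023]
top blue [371.1 185.8] [-0.0067 -0.1275]
```

View pics/end_scene.png

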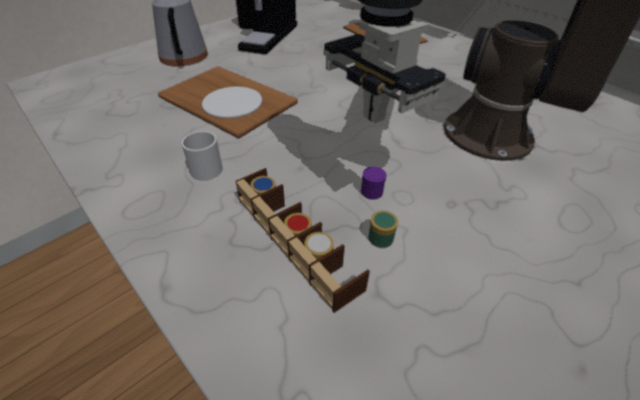

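The red tin at (297,222) stands home in the third bay. Every other object is where it was, and the arm is clear.

```bash
python3 -c "
from plant import workorder; print(workorder.close_job())"
```

```text
the job is handed in; nothing more can be done
None
```

The red tin stands upright and home against the rail in the third bay, counted by sliding along the rail. The other tins and the mug did not move, and the job was handed in at about 21 s of 64 s; no verdict came back.

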